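# Centre the specimen dish and stop down the iris of a stereo-microscope light base

## Task

Get the light base ready for looking at the tick: slide the small lidded dish along the top of the base until it sits centred on the round frosted glass plate, and push the iris lever around until its pointer stands on the third long mark of the scale, counting the mark at the closed stop (the thin end of the dark wedge) as the first. Only push, gently, with the fingertips or the outside of the fingers: pinch, lift or tip nothing, do not force the lever, and leave everything else on the counter where it stands.

Things in the scene. Friction and masses are not known exactly. Their poses are not given: they have to be found in the camera images.
- light_base: Fixed light base of a stereo microscope: flat white box 244 (x) x 240 (y) x 60 mm high; its top is level with the glass plate and the ring, so a dish slides over all of them. Origin: centre of its underside. Its -x side is the operator's front, with a dimmer knob and a rocker (not used); the dark scale is printed on the front half of its top.
- plate_center (a point): Centre of the round frosted white glass plate (84 mm across) let flush into the base's top, 60 mm above the counter. It is also the axis of the iris ring, a flush black knurled ring, 116 mm across, around the plate.
- iris (a joint): Turn of the iris ring with its lever, rad, anticlockwise from above. 0 = closed stop, lever at the operator's front left, 127.5 degrees anticlockwise from the base's +x; 1.833 = open stop, front right. Long marks every 0.2618 from 0 to 1.833, a short mark midway between; the third long mark is at 0.5236. Starts between 0.9 and 1.75. Needs about 1.8 N at the knob; stays where it is left.
- iris_lever: Steel lever on the ring. Origin on the ring's axis, level with the base's top; x points outward along the lever, z up. A flat arm 8 mm wide, 46 to 82 mm out and 2.5 to 6.5 mm above the top, carries an upright knob; a 3 mm wide pointer goes on to 91 mm, where the marks begin (long ones 91 to 103 mm out, short ones to 96 mm).
- lever_knob (a point): Middle of the upright black finger knob on the lever, 80 mm from the ring's axis: round, 12 mm across, its top 25 mm above the base's top; this point is 13.5 mm above the base's top. It is pushed from its side, along the arc.
- third_mark (a point): The middle of the third long mark on the base's top, 97 mm from the plate's centre.
- dish: Loose closed clear dish with its lid on, 55 mm across and 14 mm high, about 35 g, with one brown tick (about 10 mm) in its middle. Origin: centre of its underside. It starts on the base's top behind the middle of the glass plate (30 to 71 mm from it). It slides easily and stops as soon as it is no longer pushed.
- dropper: Bystander: amber dropper bottle with white cap, 26 mm across, 62 mm high, standing on the base's top near the rear left corner. Origin: centre of underside.
- pot: Bystander: specimen pot with orange lid, 45 mm across, 59 mm high, on the counter beside the base, right or left. Origin: centre of underside.
- slidebox: Bystander: white slide box with blue lid, 86 x 60 x 42 mm, on the counter left of the base. Origin: centre of underside.
- forceps: Bystander: steel forceps, 125 mm long, 8 mm high, lying on the counter to the right of the base. Origin: middle of the underside.
- jar: Bystander: glass stain jar with teal stain, square foot 52 mm, black cap, 98 mm high, on the counter beside the base, left or right (it and the pot may change places). Origin: centre of underside.
- marker: Bystander: grey marker pen with black cap, 125 mm long, 13 mm thick, lying on the counter left of the base. Origin: middle of the underside.
Not all that is in view belongs to the job. What is meant by the dish is not green or yellow, and is the larger of those in its own colour.

How it is judged:
At the end, for the whole second after the job is handed in: The lever's pointer rests within 0.05 rad (about 4.5 mm at the scale) of the third long mark, and the dish lies flat and still on the base with its centre within 8 mm of the glass plate's centre (value of joint iris between 0.4736 and 0.5736 rad and velocity of joint iris between -0.02 and 0.02 rad/s and horizontal distance between dish and plate_center below 0.008 m and z of dish in the frame of light_base between 0.057 and 0.063 m and angle between dish's own z axis and vertical below 0.05 rad and linear speed of dish below 0.01 m/s); the robot touches nothing.
It fails at once if the dish is lifted or tipped (z of dish in the frame of light_base above 0.067 m or angle between dish's own z axis and vertical above 0.15 rad).
It fails at once if the dish is pinched or pushed roughly (more than 12 N) (contact force between the fingers and dish above 12 N).
It fails at once if the lever is pinched or forced (more than 12 N) (contact force between the fingers and iris_lever above 12 N).
It fails at once if a bystander is moved by more than 20 mm (distance of any of dropper, pot, slidebox, forceps, jar, marker from where it was at the start of the episode above 0.02 m).
It also fails if it takes over 48 s, if anything falls off the work surface, if the arm or the gripper's body presses on something with over 40 N, if the wrist force passes 120 N, or if a joint passes its speed limit or range.

## Robot

A 6-joint arm with a two-finger parallel gripper is mounted at the origin on the work surface. World frame = base frame: x ahead of the robot, y to its left, z up, the work surface at z = 0. Lengths are in m, angles in rad, forces in N, time in s.
With the tool pointing down it reaches from about 0.4 to 0.925 m from the base axis. Payload 12.5 kg.
Tool frame: the origin (TCP) lies midway between the tips of the shut fingers; the grasp point (between the pads) lies 19 mm behind it (r.pinch_z is the distance from the TCP to the grasp point, in m); z points along the fingers, y is the line along which they close (so a half turn about z gives the same grasp; the last joint's range is limited). The gripper opens to 95 mm and grips with 3 to 60 N. Pads are 20 mm wide; open, the fingers measure 119 mm over their backs; the gripper's body (75 mm by 180 mm) begins 59 mm behind the grasp point.
Start: joints at [1.16, 0.491, 1.559, -0, 1.092, -0.106], TCP at [0.188, 0.596, 0.215] pointing down, gripper open.
Joint ranges: [-3.1, 3.1], [-0.84, 2.19], [0.05, 2.79], [-1.13, 4.28], [0.06, 2.93], [-2.69, 2.69]. Speed limits (rad/s): [2.22, 2.22, 2.79, 3.14, 3.14, 3.14].

## Interface

Orientations are given as a unit quaternion [w, x, y, z].
In Python, from plant import r gives the robot as it stands. The module is installed in compiled form; this text tells all that it offers. Calls block until the motion is done:
- r.reach(position, orientation): joint-space move of the TCP to a pose.
- r.line_to(position, rot=None, speed=0.15, f_stop=None): straight line of the TCP; rot=None keeps the orientation; speed is the mean speed in m/s. With f_stop (N) it stops when the force on the tool has changed by that much, and returns True; else False.
- r.goto_joints(angles): joint-space move.
- r.command_gripper(opening): opening from 0.0 (shut) to 1.0 (fully open); the grip force is fixed at half the most; returns when the fingers have stopped.
- r.pause(seconds).
- r.inverse_kinematics(position, orientation): joint angles nearest the present ones, or None.
- r.snapshot(name): name is "scene" or "top" or "wrist"; returns (picture, depth): 420x560x3 uint8, red, green, blue; 420x560 float32, m along the optical axis (not along the pixel's ray), 0 where there is no reading.
- r.calibration(name): a dict with "fx", "fy", "cx", "cy" (pixels), "position" and "attitude" of the camera in the world. Camera axes: x right, y up, looking along -z (the intrinsics and any distortion apply to the point x, -y, -z); pixel columns grow to the right and rows downward; lengths in m; the calibration is good to about 2 mm. A picture is of the moment at which its call begins: read the wrist's pose just before it. calibration takes no time and is no camera call; for the wrist camera it gives the pose at the moment of the call.
A pose or a line that the arm cannot do raises r.MotionError and nothing moves.
- r.finish_job(): hands the job in; it is judged then, once.
Readings, each from a call of its own:
- r.current_time_s(): time.
- r.current_qpos(): joint angles.
- r.current_qvel(): joint speeds.
- r.current_joint_efforts(): joint torques, N m.
- r.current_tcp_pos(): TCP position.
- r.current_orientation(): TCP orientation.
- r.current_ft_force(): force on the tool from outside, world axes, zero at the start.
- r.current_moment(): the same for the moment, N m.
- r.current_grip_width(): opening from 0.0 (shut) to 1.0 (fully open).
- r.current_finger_force(): force on a finger pad.
Only numpy, scipy, OpenCV 4.12 (cv2) and the standard library are available. Lean on these libraries where they do the work, as an engineer would, in place of code of your own. Each camera call takes 0.05 s, during which the arm holds its last target. There are 200 camera calls.

## Working session

There is one attempt and no reset: what is moved stays moved. The work goes in short steps, each a Python script; the robot and the scene stay as the last script left them, time stands still between calls to the robot, and variables do not carry over. Pictures are saved under pics/ and viewed, at most 10 in all, crops included, and the job is handed in when it is done.

```bash
mkdir -p pics
cat > h.py <<'E'
import numpy as np,cv2
from plant import r
from scipy.spatial.transform import Rotation as R
def snap(n,f):
    c=r.calibration(n); p,d=r.snapshot(n)
    cv2.imwrite(f'pics/{f}.png',p[:,:,::-1]); np.savez(f'pics/{f}.npz',p=p,d=d,**{k:np.array(v) for k,v in c.items() if not isinstance(v,(str,dict))})
    return c,p,d
def att(c):
    a=np.array(c['attitude'],float)
    return a if a.shape==(3,3) else R.from_quat(a,scalar_first=True).as_matrix()
def pix(c,u,v,z):
    "intersect pixel ray with plane z"
    ray=att(c)@np.array([(u-c['cx'])/c['fx'],-(v-c['cy'])/c['fy'],-1.])
    o=np.array(c['position']); return o+ray*(z-o[2])/ray[2]
E
python3 - <<'E'
from h import *
for n in ('top','scene'):
    c,p,d=snap(n,n+'0'); print(c)
print(r.current_orientation(), r.current_time_s(), r.current_tcp_pos())
E
```

```text
{'fx': 511.728114694757, 'fy': 511.728114694757, 'cx': 283.5755891345554, 'cy': 211.0313821876886, 'position': array([0.46817458, 0.06154822, 1.0774915 ]), 'attitude': array([-0.69967811, -0.0433936 ,  0.05417523,  0.71107846])}
{'fx': 522.0780967322711, 'fy': 522.0780967322711, 'cx': 278.0662851500434, 'cy': 203.61125686521567, 'position': array([1.29072164, 0.61834288, 1.00916709]), 'attitude': array([0.39506993, 0.15512653, 0.33678664, 0.84049406])}
[-1.21407103e-04  1.51804555e-01  9.88410415e-01 -4.63287899e-04] 0.1 [0.18745253 0.5959979  0.21414665]
```

View pics/top0.png

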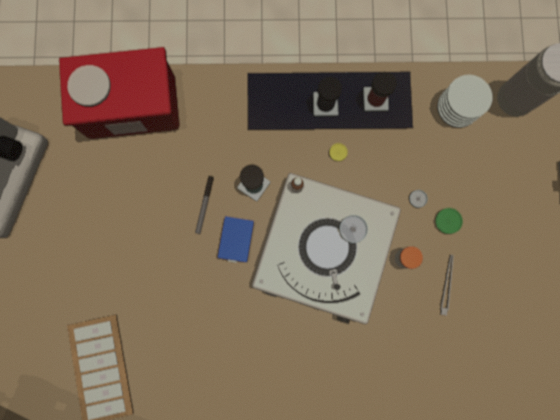

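View pics/scene0.png

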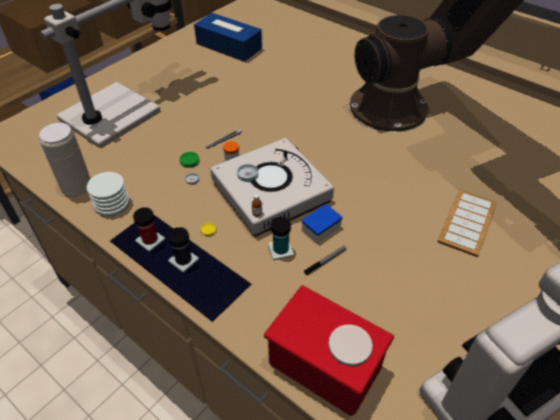

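The top view shows the base centred near pixel (327,247), with the dish at (352,229), the knob at (336,287) and the dropper at (297,184). I'll go above the base for a close look.

Run:
```python
from h import *
c=r.calibration('top')
P=lambda u,v,z:pix(c,u,v,z)
C=P(327,247,.06);print('plate',C)
for n,u,v,z in [('dish',352,229,.074),('knob',336,287,.085),('drop',297,184,.122),('RL',288,177,.06),('RR',398,213,.06),('FR',366,320,.06),('FL',255,283,.06),('pot',411,258,.059),('jar',252,179,.098)]:
    p=P(u,v,z);print(n,p,np.degrees(np.arctan2(*(p-C)[1::-1])),np.hypot(*(p-C)[:2]))
q=[0,0,1,0]
print(r.inverse_kinematics([C[0]-.0,C[1],.40],[0,0,1,0]),r.inverse_kinematics([C[0],C[1],.40],[0,1,0,0]))
r.reach([C[0],C[1],.36],[0,0,1,0])
c,p,d=snap('wrist','w1');print(c,r.current_time_s(),r.current_qpos())
cv2.imwrite('pics/w1b.png',cv2.resize(p,(784,588),interpolation=cv2.INTER_CUBIC)[:,:,::-1])
```

```text
plate [ 0.53587344 -0.04042341  0.06      ]
dish [ 0.56966062 -0.0894572   0.074     ] -55.43086069805009 0.059547343202138205
knob [ 0.45710785 -0.05301497  0.085     ] -170.9174780391219 0.079765690972668
drop [0.65231521 0.01940541 0.122     ] 27.194501963619494 0.13091284436597386
RL [0.67895332 0.03461844 0.06      ] 27.67589631320276 0.16156463366073182
RR [ 0.6019681  -0.18548834  0.06      ] -65.50498484946014 0.15941248058941848
FR [ 0.3920454  -0.11261515  0.06      ] -153.3465109817707 0.16092902801763087
FL [0.46736758 0.10345404 0.06      ] 115.46100359242936 0.1593542354068412
pot [ 0.51133703 -0.20735601  0.059     ] -98.36168519373437 0.1687261910904804
jar [0.66810872 0.10583241 0.098     ] 47.88210112325653 0.19717234665235187
[-1.98229853e-01  2.26118415e-01  1.47637116e+00 -4.44089210e-16
  1.43910308e+00 -1.76902618e+00] [-1.98229853e-01  2.26118415e-01  1.47637116e+00 -4.44089210e-16
  1.43910308e+00  1.37256647e+00]
{'fx': 323.11139147833387, 'fy': 323.11139147833387, 'cx': 284.60270110039346, 'cy': 205.9949160693988, 'position': array([ 0.46600593, -0.03846333,  0.5310162 ]), 'attitude': array([ 0.70091045, -0.09042197, -0.09048117,  0.7016848 ])} 2.7667 [-1.97218703e-01  2.45390643e-01  1.55161422e+00  4.77748678e-05
  1.34479599e+00 -1.76876534e+00]
```

View pics/w1b.png

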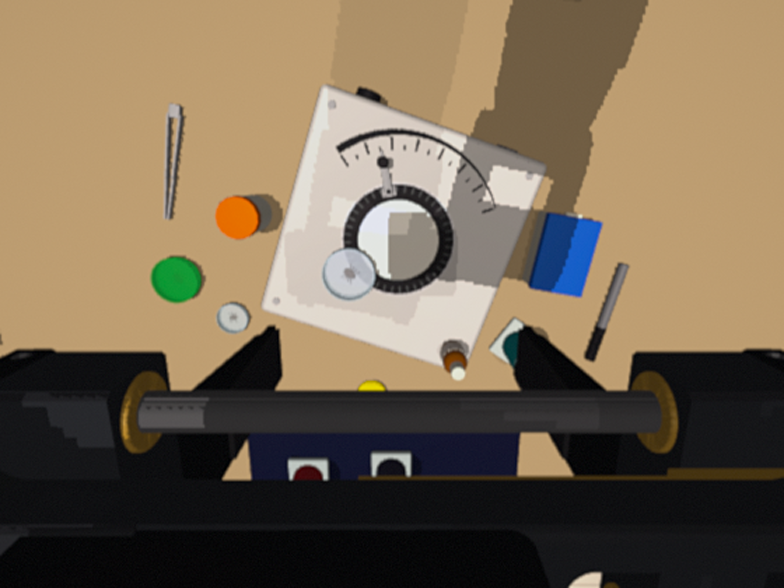

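The wrist view (1.4× scale) gives the ring centre near (398,239), dish (349,273), knob top (384,161), closed-end mark (488,211) and open-end mark (343,161). The lever needs a clockwise push of about 50°, with the finger starting on its right side.

```bash
cat >> h.py <<'E'
def pose(dirn):
    "orientation, tool down, tool x along +-dirn, whichever keeps the last joint nearest mid"
    x=np.array([dirn[0],dirn[1],0])/np.hypot(*dirn[:2]); z=np.array([0,0,-1.])
    return [R.from_matrix(np.c_[s*x,np.cross(z,s*x),z]).as_quat(scalar_first=True) for s in (1,-1)]
def meas(c,p,gC):
    "refine ring centre: fit circle to dark ring pixels"
    g=cv2.cvtColor(p,cv2.COLOR_RGB2GRAY); v,u=np.where(g<60)
    W=np.array([pix(c,a,b,.06)[:2] for a,b in zip(u,v)]); 
    for _ in range(5):
        d=np.hypot(*(W-gC).T); m=(d>.040)&(d<.060)
        a=np.arctan2(*(W[m]-gC).T[::-1]); k=np.round(a/np.radians(10))
        rel=np.array([ (W[m][k==i]).mean(0)-.05*np.array([np.cos(np.radians(10*i)),np.sin(np.radians(10*i))]) for i in np.unique(k)])
        gC=np.median(rel,0)
    return gC
E
python3 - <<'E'
from h import *
z=np.load('pics/w1.npz'); c={k:z[k] for k in z.files}; p=z['p']
s=lambda u,v,h:pix(c,u/1.4,v/1.4,h)[:2]
C0=s(398.5,239,.06); C=meas(c,p,C0); print('C',C0,C)
for n,u,v,h in [('dish',349,273,.074),('knob',384,161,.085),('closed',490,210.5,.06),('open',343,161,.06),('FR',325,86,.06),('FL',545,165,.06),('RR',263,308,.06)]:
    q=s(u,v,h); print(n,q,np.degrees(np.arctan2(*(q-C)[::-1])),np.hypot(*(q-C)))
th=np.radians(189)
for o in pose([np.sin(th),-np.cos(th)]):
    for a in (189,139):
        t=np.radians(a); o2=pose([np.sin(t),-np.cos(t)]); 
        print(a,[r.inverse_kinematics([C[0]-.08,C[1],.08],x) for x in o2])
    break
for o in pose([-.034,.049]): print(r.inverse_kinematics([C[0],C[1],.08],o))
E
```

```text
C [ 0.53612339 -0.03835446] [ 0.53731801 -0.03907234]
dish [ 0.56947201 -0.08956261] -57.50955959881179 0.0598593909708954
knob [ 0.45800408 -0.05220792] -170.5963150618054 0.08039429388758144
closed [0.50651768 0.05585221] 107.97677697968973 0.09979645003968414
open [ 0.4576006  -0.09407814] -145.3939436624218 0.09685299541700068
FR [ 0.38805523 -0.10933269] -154.79289324951122 0.1649724043552005
FL [0.46124685 0.10873189] 117.23375141441038 0.16623150671912074
RR [ 0.61179826 -0.1858124 ] -63.08920328617869 0.1645598719343447
189 [array([-2.29306927e-01,  4.70439997e-01,  2.09371370e+00, -4.44089210e-16,
        5.77438954e-01, -3.86386560e-01]), None]
139 [array([-2.29306927e-01,  4.70439997e-01,  2.09371370e+00, -4.44089210e-16,
        5.77438954e-01,  4.86278066e-01]), array([-2.29306927e-01,  4.70439997e-01,  2.09371370e+00, -4.44089210e-16,
        5.77438954e-01, -2.65531459e+00])]
[-1.95219908e-01  5.50651124e-01  1.90304101e+00 -4.44089210e-16
  6.87900523e-01 -8.01825016e-01]
[-1.95219908e-01  5.50651124e-01  1.90304101e+00 -4.44089210e-16
  6.87900523e-01  2.33976764e+00]
```

Run:
```python
from h import *
C=np.array([.5365,-.039])
def fp(a,off,z):
    t=np.radians(a); d=np.array([np.sin(t),-np.cos(t)])
    return [*(C+.08*np.array([np.cos(t),np.sin(t)])-off*d),z],pose(d)[0]
r.command_gripper(0)
r.reach(*fp(189.4,32,.13) if 0 else fp(189.4,.032,.13))
r.line_to(fp(189.4,.032,.071)[0],speed=.1)
f0=r.current_ft_force(); print(r.current_time_s(),f0)
for a in np.r_[189.4:140.6:10j]:
    P,q=fp(a,.0165 if a>189 else .016,.071)
    s=r.line_to(P,q,speed=.035,f_stop=9); print(round(a),s,np.round(np.array(r.current_ft_force())-f0,1))
    if s: break
P,q=fp(a,.026,.071); r.line_to(P,speed=.08); P[2]=.12; r.line_to(P)
r.reach([C[0],C[1],.36],[0,0,1,0])
c,p,d=snap('wrist','w2');print(r.current_time_s())
cv2.imwrite('pics/w2b.png',cv2.resize(p[50:230,170:410],(800,600),interpolation=cv2.INTER_CUBIC)[:,:,::-1])
```

```text
6.2 [-0.07789988  0.70762298  0.48464343]
189 False [-0.2  0.  -0.7]
184 False [ 0.7 -0.4 -1. ]
179 False [-0.2 -0.2 -0.4]
173 False [-0.2 -1.   0.2]
168 False [ 0.1 -1.8  0.2]
162 False [ 0.8 -1.7  0.4]
157 False [-0.4 -1.4 -1. ]
151 False [ 0.4 -0.9 -0.3]
146 False [-0.2 -1.3  0.2]
141 False [ 0.  -0.4 -0.8]
12.8833
```

View pics/w2b.png

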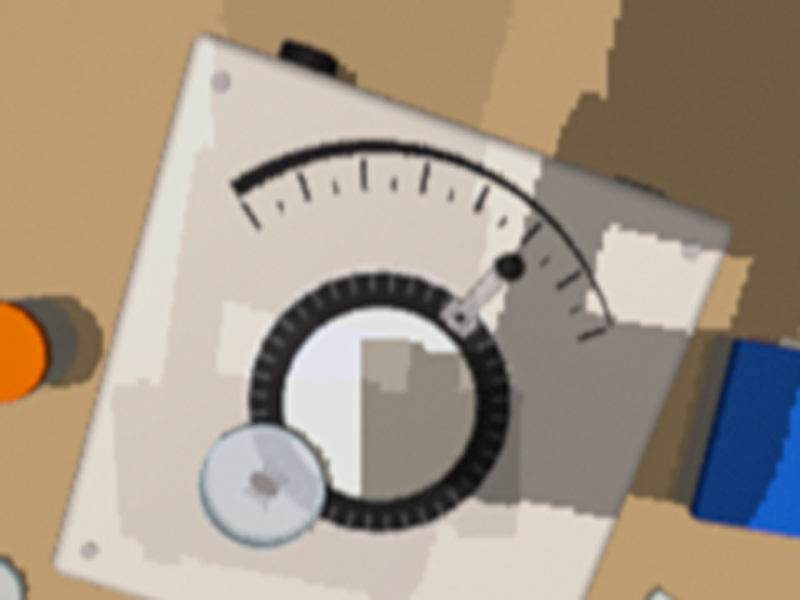

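Crop (3.33×): the pointer is very near the third long mark at (530,232). Long marks 1 and 2 are at (592,334) and (570,278), the knob top at (510,266) and the dish centre at (263,484). I'll check these numerically.

Run:
```python
from h import *
z=np.load('pics/w2.npz'); c={k:z[k] for k in z.files}; p=z['p']
s=lambda u,v,h:pix(c,170+u/3.3333-.35,50+v/3.3333-.35,h)[:2]
C1=s(379.5,401,.06);C=meas(c,p,C1); print(C1,C)
for C in (C,):
  for n,u,v,h in [('dish',263,484,.074),('knob',510,266,.085),('armbase',459,317,.0665),('m1',592,334,.06),('m2',570,278,.06),('m3',530,232,.06),('m4',483,197,.06),('m5',426,178,.06),('m6',364,173,.06),('m7',304,187,.06),('m8',250,213,.06)]:
    q=s(u,v,h); print(n,q,np.degrees(np.arctan2(*(q-C)[::-1])),np.hypot(*(q-C)))
im=cv2.resize(p[95:175,270:375],(788,600),interpolation=cv2.INTER_CUBIC); cv2.imwrite('pics/w2c.png',im[:,:,::-1])
```

```text
[ 0.53518718 -0.03911058] [ 0.5372708  -0.03898049]
dish [ 0.56933103 -0.08969331] -57.6992672680547 0.059997074663975386
knob [0.47696718 0.01358627] 138.92129010317484 0.07999869782082909
armbase [ 0.49845284 -0.00531267] 139.0640624084662 0.0513843958835794
m1 [0.50614715 0.05271701] 108.74806314000442 0.09683549094075349
m2 [0.48253408 0.04218457] 123.99524581805204 0.09789727437542586
m3 [0.46358369 0.02447972] 139.26458480420848 0.09724705160246955
m4 [0.44942573 0.00431911] 153.7609141808964 0.09793677533049486
m5 [ 0.44182916 -0.01961826] 168.53204979679307 0.09738584568680884
m6 [ 0.4398351  -0.04545468] -176.1985221133461 0.09765056112479963
m7 [ 0.44540128 -0.07054412] -161.03880608523306 0.09714047179596089
m8 [ 0.4558389  -0.09343022] -146.23119403267978 0.0979588076324051
```

View pics/w2c.png

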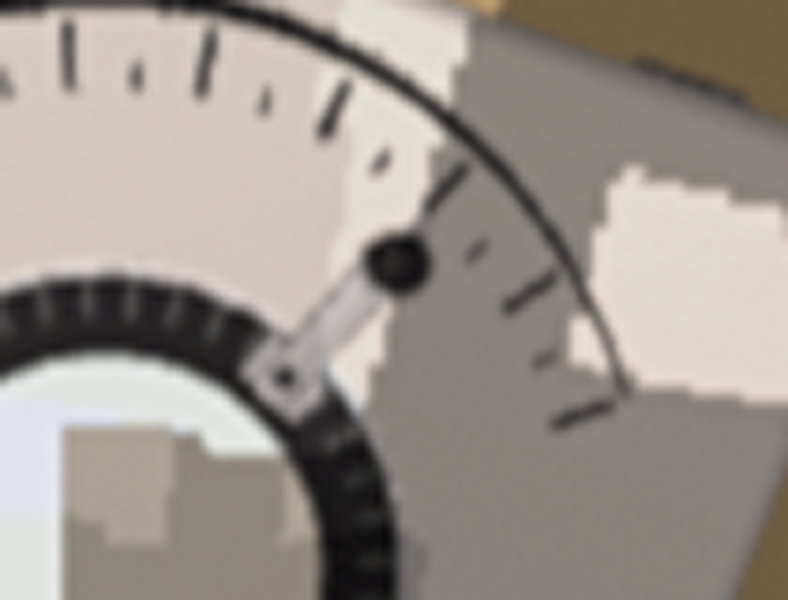

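The lever is on the mark to within about 0.3°. Next, the dish.

Run:
```python
from h import *
C=np.array([.537,-.039]); D=np.array([.5694,-.0896]); u=(C-D)/np.hypot(*(C-D)); q=pose(u)[0]
P=lambda s,z:[*(C-u*s),z]
r.reach(P(.112,.13),q); r.line_to(P(.112,.066),speed=.1)
f0=r.current_ft_force(); print(f0)
print(r.line_to(P(.039,.066),speed=.03,f_stop=8),np.array(r.current_ft_force())-f0)
r.line_to(P(.055,.066),speed=.08); r.line_to(P(.055,.13))
r.reach([C[0],C[1],.36],[0,0,1,0])
c,p,d=snap('wrist','w3');print(r.current_time_s())
cv2.imwrite('pics/w3b.png',cv2.resize(p[50:230,170:410],(800,600),interpolation=cv2.INTER_CUBIC)[:,:,::-1])
```

```text
[ 0.70560185  0.55733062 -0.1243867 ]
False [-0.62948612 -1.4028285   0.52095766]
19.175
```

View pics/w3b.png

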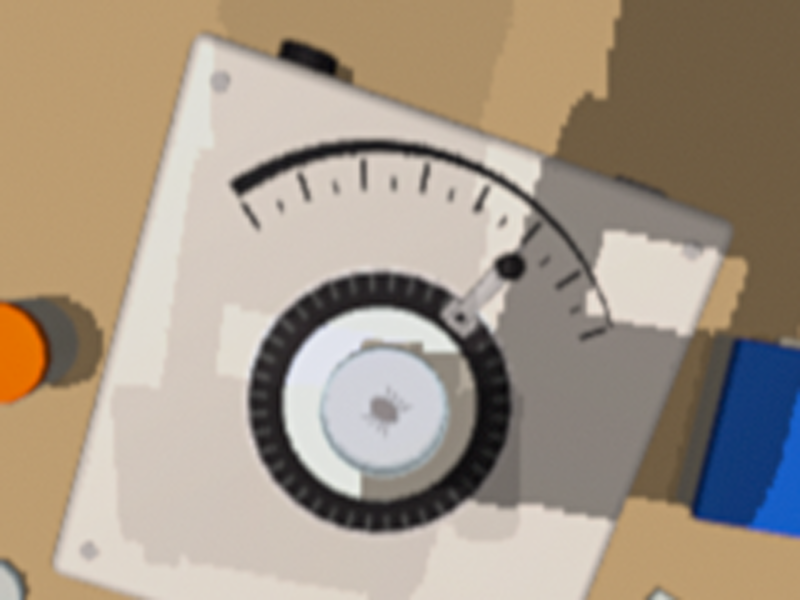

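The dish is at (384,409) and the ring centre at (379,401), so the dish sits about 5 mm too far back. I'll compute the offset and nudge it.

Run:
```python
from h import *
from scipy.optimize import least_squares
z=np.load('pics/w3.npz'); c={k:z[k] for k in z.files}
s=lambda u,v,h:pix(c,170+u/3.3333-.35,50+v/3.3333-.35,h)[:2]
M=np.array([s(u,v,.06) for u,v in [(592,334),(570,278),(530,232),(483,197),(426,178),(364,173),(304,187),(250,213)]])
f=lambda x:(M-x[:2]-.097*np.c_[np.cos(x[2]+np.arange(8)*.2618),np.sin(x[2]+np.arange(8)*.2618)]).ravel()
x=least_squares(f,[.536,-.039,1.9]).x
ring=np.mean([s(248,401,.06),s(511,401,.06),s(379.5,271,.06),s(379.5,531,.06)],0)
plate=np.mean([s(282,401,.06),s(477,401,.06)],0)
C=(x[:2]+ring)/2; D=np.mean([s(321,409,.072),s(448,409,.072),s(384.5,344,.072),s(384.5,475,.072)],0)
K=s(510,266,.085)-C
print('marks',x,'ring',ring,'plate',plate,'D',D,'D-C',D-C,'lever',np.arctan2(K[1],K[0])-x[2])
n=np.hypot(*(C-D)); u=(C-D)/n; q=pose(u)[0]
P=lambda a,z:[*(D-u*a),z]   # 'a' behind the dish's present centre
assert n<.012
# contact stand-off calibrated from the last push: TCP ended 39 mm from (.537,-.039)
u0=np.array([-.0324,.0506]); u0/=np.hypot(*u0)
so=(D-(np.array([.537,-.039])-u0*.039))@u0; print('standoff',so,'push',n)
so=np.clip(so,.037,.041)
r.reach(P(.055,.13),q); r.line_to(P(.055,.066),speed=.1)
print(r.line_to(P(so-n,.066),speed=.025,f_stop=8))
r.line_to(P(.055,.066),speed=.08); r.line_to(P(.055,.13))
r.reach([C[0],C[1],.36],[0,0,1,0])
c,p,d=snap('wrist','w4');print(r.current_time_s())
cv2.imwrite('pics/w4b.png',cv2.resize(p[50:230,170:410],(800,600),interpolation=cv2.INTER_CUBIC)[:,:,::-1])
```

```text
marks [ 0.53679972 -0.03911644  1.8968207 ] ring [ 0.53593092 -0.03914603] plate [ 0.53505893 -0.03914383] D [ 0.53708937 -0.03697571] D-C [0.00072405 0.00215553] lever 0.518765614726832
standoff 0.04065656456317032 push 0.002273882876588322Traceback (most recent call last):
  File "<stdin>", line 20, in <module>
plant.MotionError: the arm cannot take that pose within its joint ranges
```

The computed offset is only about 2–3 mm; the rest was parallax from the tilted camera. The lever reads 0.519 rad. Both are well within tolerance and the arm is clear, since the refused nudge moved nothing. I'm handing in.

```bash
python3 -c "
from plant import r
print(r.current_tcp_pos(),r.finish_job())"
```

```text
the job is handed in; nothing more can be done
[ 0.53690362 -0.03916929  0.35794569] None
```

The job is handed in, with no verdict returned: by the last camera view the dish is about 2–3 mm from the plate centre (8 mm allowed) and the iris lever is at about 0.519 rad (target 0.5236 ± 0.05), and a final small nudge of the dish was refused by the arm and judged unnecessary.

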